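# Open the stiff slide gate of a parts hopper to its mark

### The job

Two small empty parts hoppers are bolted to the worktop, each closed below by a stiff slide gate. Pull the gate with the red handle out to the yellow line on its rails, which is 50 mm open, and let go of it there. Leave the gate with the black handle as it is, and do not knock or shift the micrometer that lies between the hoppers.

Things in the scene. Friction and masses are not known exactly. Their poses are not given: they have to be found in the camera images.
- gate_red (a joint): Opening of the red-handled gate, m: 0 shut, 0.050 with the handle's middle level with the yellow line across both rails, 0.100 fully out; up to 0.015 at the start. Slides level, stays where left, takes about 7 N (more if fast). Rails: tops 47 mm high, inner faces 42 mm either side of the handle's middle, with ticks every 10 mm.
- red_grip (a point): Middle of the red handle, 72 mm up; moves with the gate. Upright plate 12 mm thick along the slide, 36 mm wide across, 47 to 95 mm above the worktop, on a steel blade (top at 44 mm; 20x42 mm foot to 48 mm). +x: level along the slide to the hopper (gate opens along -x); +y: level, across; +z up. Gate shut, the hopper's front sheet, 122 mm high, is 85 mm away on the +x side.
- black_grip (a point): Middle of the black handle of the other hopper's gate, which must stay as it is; hopper, gate and handle have the same shape, sizes and axes as the red one's.
- micrometer: Loose steel outside micrometer lying flat on the worktop between the two hoppers and nearer the robot, 49 mm wide, 131 mm long (lying roughly away from the robot) and 19 mm high; origin at the middle of its underside, y along its length, z up. To be left lying where it is.

How it is judged:
At the end, for the whole second after the job is handed in: The gate with the red handle is at rest 50 mm open, to within 10 mm; the gate with the black handle is within 10 mm of where it was; the micrometer lies within 20 mm of where it was (value of joint gate_red between 0.04 and 0.06 m and velocity of joint gate_red between -0.005 and 0.005 m/s and distance of black_grip from where it was at the start of the episode below 0.01 m and distance of micrometer from where it was at the start of the episode below 0.02 m); the robot touches nothing.
It fails at once if the gate with the black handle is moved by more than 10 mm (distance of black_grip from where it was at the start of the episode above 0.01 m).
It fails at once if the micrometer is shifted by more than 20 mm (distance of micrometer from where it was at the start of the episode above 0.02 m).
It also fails if it takes over 32 s, if anything falls off the work surface, if the arm or the gripper's body presses on something with over 40 N, if the wrist force passes 120 N, or if a joint passes its speed limit or range.

### The arm

A 7-joint arm with a two-finger parallel gripper is mounted at the origin on a cart in front of the work surface, level with it; the furniture and walls round the work are solid. World frame = base frame: x ahead of the robot, y to its left, z up, the work surface at z = 0. Lengths are in m, angles in rad, forces in N, time in s.
With the tool pointing down it reaches from about 0.4 to 0.9 m from the base axis. Payload 5.5 kg.
Tool frame: the origin (TCP) lies midway between the tips of the shut fingers; the grasp point (between the pads) lies 19 mm behind it; z points along the fingers, y is the direction in which the jaws open and shut (so a half turn about z gives the same grasp; the last joint's range is limited). The gripper opens to 85 mm and grips with 20 to 120 N. Pads are 22 mm wide; open, the fingers measure 114 mm over their backs; the gripper's body (76 mm by 85 mm) begins 54 mm behind the grasp point. The pads swing forward as they close: fully open they stand 13 mm farther back than shut.
Start: joints at [0.263, 0.501, -0.427, 1.55, 0.221, 1.138, -0.21], TCP at [0.65, 0, 0.231] pointing down, gripper open.
Joint ranges: [-2.88, 2.88], [-0.31, 2.03], [-1.54, 1.56], [0.2, 2.42], [-1.41, 4.55], [0.19, 2.02], [-2.57, 2.57]. Speed limits (rad/s): [2.57, 2.57, 3.14, 3.14, 3.14, 3.14, 3.14].

### API

Orientations are given as a rotation vector (axis times angle).
In Python, from bench import env, vision, workorder gives the robot as it stands.
- The arm moves only by the tool servo_tool, never from a script. Its argument "commands" is one flat list of numbers, 7 for each row, row after row: the turn, a rotation vector about the tool's x, y, z in degrees, then the shift along the tool's x, y, z in cm, then the closure, from 0 (fully open) to 1 (shut). A call has 1 to 8 rows; each row shifts and turns the commanded pose from where the row before left it, along the tool's axes as they then stand; what a row does not reach is not made up. A row lasts 1/10 s, in which the tool goes at most 50 mm and 8.59 degrees, less where a joint would pass 70% of its speed; a pose out of reach is approached as far as the arm can. A call with a gripper value outside its range is refused whole. The fingers move at their own pace and stop on an object; the grip force is fixed at half the most. Time passes only in rows, so rows that do not move let the fingers close. It gives the time, the measured TCP pose, the force and the opening at its end, in the units of the state.
- env.observe(): the state, without advancing time (a new reading comes with each control period).
- vision.get_image(name): name is "scene" or "side" or "wrist"; returns the picture (400x640x3 uint8, red, green, blue); there is no depth.
- vision.camera_params(name): a dict with "vfov" (degrees; the focal length in pixels is half the picture's height over the tangent of half this angle, whatever the lens; pixels are square), "cx", "cy" (the principal point, pixels), "R" (3x3) and "t" (3): a world point X has camera coordinates R X + t; the wrist camera has in their place "hand_eye" (4x4, takes a point from camera to tool coordinates, whose origin is the TCP and whose axes are the flange's). Camera axes: x right, y down, z forward; pixel columns grow to the right and rows downward; lengths in m; the calibration is good to about 2 mm. The wrist camera is an equidistant fisheye: a pixel r from the principal point sees the ray r / f radians off the axis. A picture is of the moment at which its call begins: read the wrist's pose just before it. camera_params takes no time and is no camera call.
- workorder.job_done(): hands the job in, once; it reports no verdict.
The state is a dict: "clock": time; "joint_positions": joint angles; "qd": joint speeds; "effort": joint torques, N m; "position": TCP position; "orientation": TCP orientation; "contact_force": force on the tool from outside, world axes, zero at the start; "ft_torque": the same for the moment, N m; "grip_width": finger opening in m.
Only numpy, scipy, OpenCV 4.12 (cv2) and the standard library are available. Lean on these libraries where they do the work, as an engineer would, in place of code of your own. Each camera call takes 0.05 s, during which the arm holds its last target.

## Working session

There is one attempt and no reset: what is moved stays moved. The work goes in short steps, Python scripts to look and compute and a tool call to move; the robot and the scene stay as the last step left them, time stands still between calls to the robot, and variables do not carry over. Pictures are saved under pics/ and viewed, and the job is handed in when it is done.

Besides the shell and the picture viewer there is one more tool, called after "Emit:" in YAML: its name, and indented under it one key for each argument. servo_tool: Moves the arm, as the interface text tells. Its arguments: {"type":"object","properties":{"commands":{"type":"array","items":{"type":"number"}}},"required":["commands"]}

```bash
mkdir -p pics
cat > h.py <<'E'
import sys; sys.path.insert(0,'.')
import numpy as np, cv2
from bench import env, vision, workorder
from scipy.spatial.transform import Rotation as Rn
def save(n,f):
    im=vision.get_image(n); cv2.imwrite('pics/'+f,im[:,:,::-1]); return im
def ray(n,u,v):
    p=vision.camera_params(n); f=200/np.tan(np.radians(p['vfov'])/2)
    R=np.array(p['R']);t=np.array(p['t'])
    d=R.T@np.array([(u-p['cx'])/f,(v-p['cy'])/f,1]); return -R.T@t,d
def onz(n,u,v,z):
    o,d=ray(n,u,v); return o+d*(z-o[2])/d[2]
def proj(n,X):
    p=vision.camera_params(n); f=200/np.tan(np.radians(p['vfov'])/2)
    c=np.array(p['R'])@np.array(X)+np.array(p['t']); return c[0]/c[2]*f+p['cx'],c[1]/c[2]*f+p['cy']
def tri(n1,p1,n2,p2):
    o1,d1=ray(n1,*p1);o2,d2=ray(n2,*p2)
    s=np.linalg.lstsq(np.c_[d1,-d2],o2-o1,rcond=None)[0]
    a=o1+s[0]*d1;b=o2+s[1]*d2
    return (a+b)/2,np.linalg.norm(a-b)
E
python3 - <<'E'
from h import *
print(env.observe())
for n in ['scene','side','wrist']:
    save(n,n+'0.png'); print(n,vision.camera_params(n))
E
```

```text
{'clock': 0.0, 'joint_positions': array([ 0.26321508,  0.50180718, -0.42679127,  1.55142203,  0.2207848 ,
        1.13828334, -0.21029519]), 'qd': array([ 4.63881675e-04,  1.52235834e-03, -1.37354574e-05,  4.98966951e-04,
       -1.86272421e-03,  6.60045763e-04,  1.54901665e-03]), 'effort': array([ 1.57038257e-04, -5.69523740e+01, -5.81651285e+00, -2.80938792e+01,
        1.07328620e-02,  1.20940185e-02,  1.30241034e-05]), 'position': array([ 6.49330978e-01, -4.97509190e-05,  2.30296471e-01]), 'orientation': array([-2.22043327e+00, -2.22050585e+00,  1.98906380e-03]), 'contact_force': array([ 0.03587685, -0.2533672 , -0.25975826]), 'ft_torque': array([ 0.01146427, -0.0096457 , -0.02110536]), 'grip_width': 0.08528781548628676}
scene {'vfov': 46.22974213772101, 'cx': 309.97442875123784, 'cy': 199.77514182178427, 'R': array([[ 0.5666411 , -0.82373844,  0.01930916],
       [-0.34718033, -0.2599432 , -0.90105236],
       [ 0.74725075,  0.50386954, -0.43328028]]), 't': array([-0.40969176,  0.22205607,  0.65911947])}
side {'vfov': 42.292568726633235, 'cx': 315.82478627442765, 'cy': 199.45612678137513, 'R': array([[ 0.89516655, -0.44553027, -0.01340226],
       [-0.23519877, -0.44659664, -0.86326878],
       [ 0.37862697,  0.77592153, -0.50456655]]), 't': array([-0.53091254,  0.1589998 ,  1.18498572])}
wrist {'vfov': 65.70646984690485, 'cx': 327.65155904432453, 'cy': 199.40471601506405, 'hand_eye': array([[-7.61093358e-04, -9.45574146e-01, -3.25405832e-01,
         8.48271231e-02],
       [ 9.99999510e-01, -5.13696131e-04, -8.46190134e-04,
         4.70719268e-04],
       [ 6.32975796e-04, -3.25406317e-01,  9.45574073e-01,
        -1.42459442e-01],
       [ 0.00000000e+00,  0.00000000e+00,  0.00000000e+00,
         1.00000000e+00]])}
```

View pics/scene0.png

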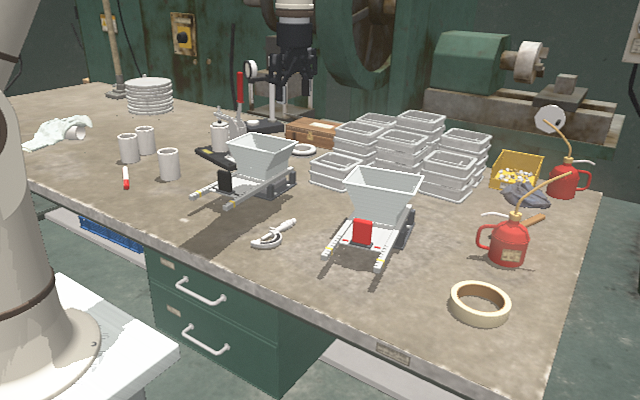

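View pics/side0.png

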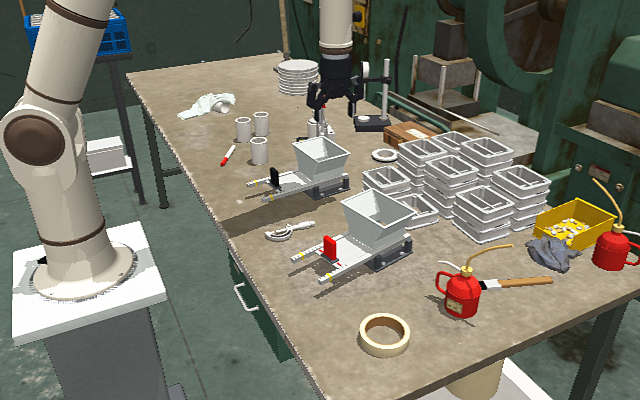

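View pics/wrist0.png

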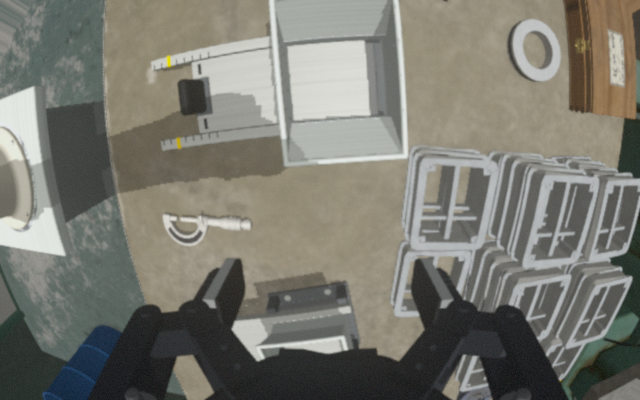

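The scene view shows the red handle at about (362,232) and the black one at about (225,181). The micrometer is between them at about (272,234). Next I'll crop and measure.

Run:
```python
from h import *
def red(im):
    h=cv2.cvtColor(im,cv2.COLOR_RGB2HSV)
    return (((h[...,0]<8)|(h[...,0]>172))&(h[...,1]>150)&(h[...,2]>80)).astype(np.uint8)
ims={n:cv2.imread(f'pics/{n}0.png')[:,:,::-1].copy() for n in ('scene','side')}
for n,b in (('scene',(310,190,440,290)),('side',(280,180,420,290))):
    m=red(ims[n]); k,l,s,c=cv2.connectedComponentsWithStats(m)
    for i in range(1,k):
        if s[i,4]>60: print(n,s[i],c[i].round(1))
    x0,y0,x1,y1=b; cv2.imwrite(f'pics/{n}_crop.png',cv2.resize(ims[n][y0:y1,x0:x1,::-1],None,fx=5.5,fy=5.5,interpolation=cv2.INTER_CUBIC))
print(tri('scene',(362,232),'side',(330,248)))
```

```text
scene [237  72   6  31 162] [239.5  86.4]
scene [555 164  36  22 238] [570.4 171.1]
scene [352 218  20  27 431] [361.8 231.1]
side [ 593  231   47   40 1251] [612.8 251. ]
side [319 235  17  25 251] [329.3 247.5]
side [ 436  271   46   47 1255] [461.3 293. ]
(array([ 0.49278028, -0.27281321,  0.06919777]), np.float64(0.0008282250679734521))
```

View pics/scene_crop.png

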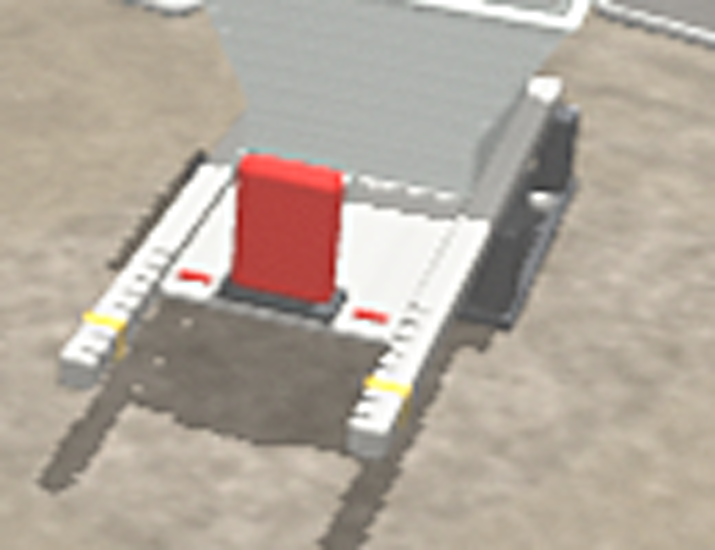

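View pics/side_crop.png

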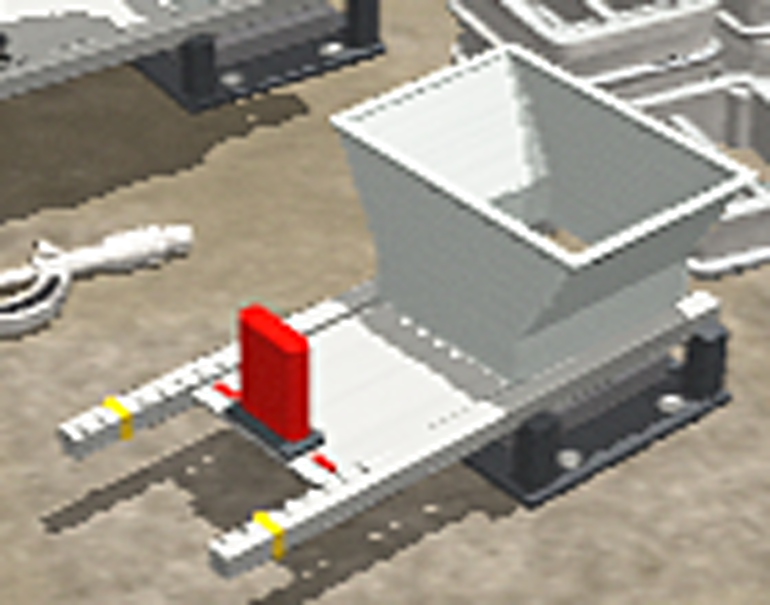

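Run:
```python
from h import *
S=lambda a,b:(310+a/5.5,190+b/5.5)
D=lambda a,b:(280+a/5.5,180+b/5.5)
print('yellow scene',onz('scene',*S(104,320),.047),onz('scene',*S(387,384),.047))
print('yellow side',onz('side',*D(116,404),.047),onz('side',*D(265,520),.047))
print('rail ends scene L',onz('scene',*S(78,362),.047),onz('scene',*S(215,168),.047),'R',onz('scene',*S(370,433),.047),onz('scene',*S(475,225),.047))
print('side rail R',onz('side',*D(225,550),.047),onz('side',*D(490,410),.047),'L',onz('side',*D(75,430),.047),onz('side',*D(330,305),.047))
print('handle top scene',[onz('scene',*S(*p),.095).round(4) for p in ((240,172),(342,188),(252,155),(342,172))])
print('handle top side',[onz('side',*D(*p),.095).round(4) for p in ((241,315),(290,350),(257,305),(308,340))])
print('red ticks z.044 scene',onz('scene',*S(194,276),.044),onz('scene',*S(370,316),.044))
print('red ticks side',onz('side',*D(227,391),.044),onz('side',*D(323,463),.044))
print('centroid tri',tri('scene',(361.8,231.1),'side',(329.3,247.5)))
# wrist
def wr(u,v,z,st):
    p=vision.camera_params('wrist'); f=200/np.tan(np.radians(p['vfov'])/2)
    a=np.array([u-p['cx'],v-p['cy']]);r=np.hypot(*a);th=r/f
    d=np.array([*(a/r*np.sin(th)),np.cos(th)]);H=np.array(p['hand_eye'])
    R=Rn.from_rotvec(st['orientation']).as_matrix()
    o=R@H[:3,3]+st['position'];d=R@H[:3,:3]@d
    return o+d*(z-o[2])/d[2]
st=env.observe()
print(Rn.from_rotvec(st['orientation']).as_matrix().round(3))
print('black handle top',wr(192,97,.09,st),'micrometer',wr(165,225,.01,st),wr(250,224,.01,st))
```

```text
yellow scene [ 0.44061435 -0.23484384  0.047     ] [ 0.46131631 -0.32812525  0.047     ]
yellow side [ 0.44047582 -0.23475598  0.047     ] [ 0.45933569 -0.32811439  0.047     ]
rail ends scene L [ 0.41403849 -0.24185734  0.047     ] [ 0.55452354 -0.21077113  0.047     ] R [ 0.43335874 -0.33643261  0.047     ] [ 0.57256707 -0.30655245  0.047     ]
side rail R [ 0.43776008 -0.33701744  0.047     ] [ 0.57174474 -0.30766322  0.047     ] L [ 0.41862923 -0.24298185  0.047     ] [ 0.55083732 -0.21273417  0.047     ]
handle top scene [array([ 0.4777, -0.2619,  0.095 ]), array([ 0.4879, -0.294 ,  0.095 ]), array([ 0.4905, -0.2592,  0.095 ]), array([ 0.4977, -0.2888,  0.095 ])]
handle top side [array([ 0.4823, -0.2642,  0.095 ]), array([ 0.4881, -0.294 ,  0.095 ]), array([ 0.4911, -0.2609,  0.095 ]), array([ 0.4975, -0.2913,  0.095 ])]
red ticks z.044 scene [ 0.48729183 -0.24181579  0.044     ] [ 0.49970324 -0.30269971  0.044     ]
red ticks side [ 0.48601572 -0.2438309   0.044     ] [ 0.49772834 -0.30382039  0.044     ]
centroid tri (array([ 0.49073793, -0.27340464,  0.07191943]), np.float64(0.0013765081602088688))
[[-0.     1.    -0.001]
 [ 1.     0.     0.   ]
 [ 0.    -0.001 -1.   ]]
black handle top [0.51983125 0.09101428 0.09      ] micrometer [ 0.41872091 -0.07844471  0.01      ] [ 0.54785868 -0.07404028  0.01      ]
```

Measurements agree. The slide's +x is at about 12.2° yaw. The handle's middle is at about (0.490,-0.275) and the yellow line's middle at (0.450,-0.2815), so the gate is about 9 mm open and needs about 40 mm more. The triangulated handle height of 72 mm matches the spec. I'll turn -12.2° about tool z and move above the handle.

Emit:
servo_tool:
  commands: [0,0,-6.1,0,0,0,0,0,0,-6.1,0,0,0,0,0,0,0,-3.35,-3.05,0,0,0,0,0,-3.35,-3.05,0,0,0,0,0,-3.35,-3.05,0,0,0,0,0,-3.35,-3.05,0,0,0,0,0,-3.35,-3.05,0,0,0,0,0,-3.35,-3.05,0,0]

```text
clock: 0.95
position: [0.5123, -0.2365, 0.2311]
orientation: [-1.973, -2.445, 0.0]
contact_force: [-0.1, 0.0, 0.1]
grip_width: 0.0853
```

Emit:
servo_tool:
  commands: [0,0,0,-3.3,-3.1,0,0,0,0,0,0,0,0,0,0,0,0,0,0,0,0]

```text
clock: 1.25
position: [0.4893, -0.2752, 0.2311]
orientation: [-1.977, -2.441, 0.0]
contact_force: [0.6, -0.1, -0.2]
grip_width: 0.0859
```

```bash
cat >> h.py <<'E'
def wr(u,v,z,st):
    p=vision.camera_params('wrist'); f=200/np.tan(np.radians(p['vfov'])/2)
    a=np.array([u-p['cx'],v-p['cy']]);r=np.hypot(*a);th=r/f
    d=np.array([*(a/r*np.sin(th)),np.cos(th)]);H=np.array(p['hand_eye'])
    R=Rn.from_rotvec(st['orientation']).as_matrix()
    o=R@H[:3,3]+st['position'];d=R@H[:3,:3]@d
    return o+d*(z-o[2])/d[2]
E
python3 - <<'E'
from h import *
s=env.observe();print(s['clock'],s['position'],Rn.from_rotvec(s['orientation']).as_matrix().round(3),s['contact_force'])
save('wrist','w1.png')
d=np.array([.4895,-.2745])-s['position'][:2]
R=Rn.from_rotvec(s['orientation']).as_matrix();print('tool delta cm',100*R.T@np.array([*d,.056-s['position'][2]]))
E
```

```text
1.25 [ 0.48929095 -0.2752282   0.23106842] [[-0.208  0.978 -0.   ]
 [ 0.978  0.208  0.   ]
 [ 0.    -0.    -1.   ]] [ 0.58841852 -0.101381   -0.24090791]
tool delta cm [ 0.0616944   0.0427725  17.50684466]
```

View pics/w1.png

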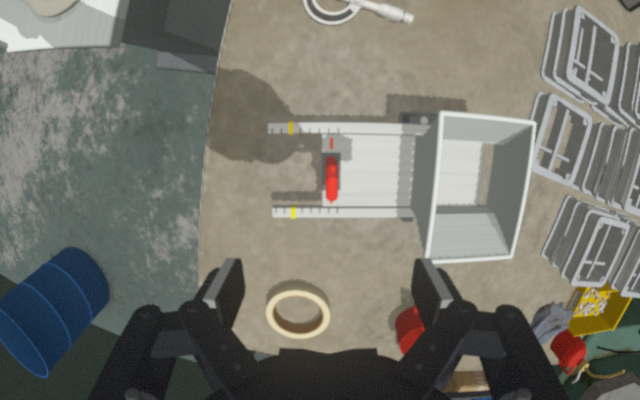

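The wrist view shows the red handle at about (332,181) between level rails, so the yaw is right. The yellow marks are at (290,128) and (293,212). I'll cross-check with rays.

Run:
```python
from h import *
s=env.observe(); R=Rn.from_rotvec(s['orientation']).as_matrix()
a=wr(290.5,128,.047,s);b=wr(293.5,212,.047,s);h=wr(332.5,198,.095,s);h2=wr(332,161,.095,s);t=wr(332,143,.044,s)
for n,X in (('yL',a),('yR',b),('y',(a+b)/2),('hnear',h),('hfar',h2),('tick',t)): print(n,X.round(4),(100*R.T@(X-s['position'])).round(2))
im=cv2.imread('pics/w1.png')
cv2.imwrite('pics/w1c.png',cv2.resize(im[110:225,255:355],None,fx=5,fy=5,interpolation=cv2.INTER_CUBIC))
```

```text
yL [ 0.4415 -0.2306  0.047 ] [ 5.21 -3.88 18.42]
yR [ 0.4619 -0.3232  0.047 ] [-4.28 -3.85 18.42]
y [ 0.4517 -0.2769  0.047 ] [ 0.47 -3.86 18.42]
hnear [ 0.4974 -0.2818  0.095 ] [-0.97  0.5  13.62]
hfar [ 0.4892 -0.2469  0.095 ] [ 2.61  0.44 13.62]
tick [ 0.488  -0.2379  0.044 ] [ 3.52  0.51 18.72]
```

View pics/w1c.png

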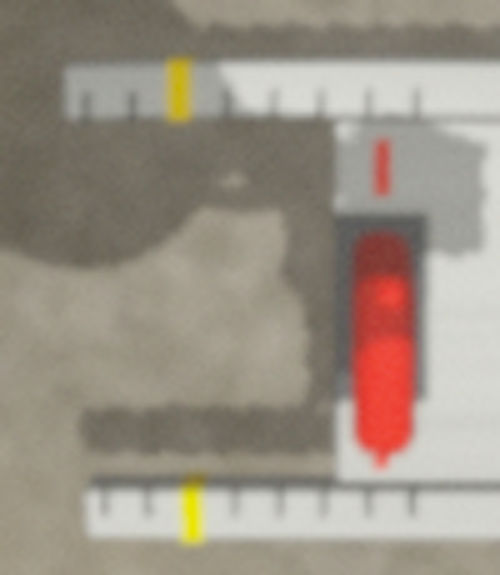

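The ticks show about 43 mm between the handle and the yellow line, so the gate is about 7 mm open. I'll align (+0.5, +0.45 cm) and descend 17.5 cm.

Emit:
servo_tool:
  commands: [0,0,0,0.5,0.45,2,0,0,0,0,0,0,3,0,0,0,0,0,0,3,0,0,0,0,0,0,3,0,0,0,0,0,0,2.5,0,0,0,0,0,0,2,0,0,0,0,0,0,2,0,0,0,0,0,0,0,0]

```text
clock: 2.1
position: [0.4928, -0.2646, 0.0536]
orientation: [-1.965, -2.444, -0.001]
contact_force: [-0.5, 0.2, 0.4]
grip_width: 0.0858
```

Run:
```python
from h import *
s=env.observe();print(s['clock'],s['position'],s['contact_force'])
save('wrist','w2.png'); a=save('scene','s2.png');b=save('side','d2.png')
cv2.imwrite('pics/c2.png',np.hstack([cv2.resize(a[150:280,290:430,::-1],(400,371)),cv2.resize(b[170:300,270:410,::-1],(400,371))]))
```

```text
2.1 [ 0.49275573 -0.26458465  0.05363036] [-0.46916896  0.2112222   0.44697441]
```

View pics/w2.png

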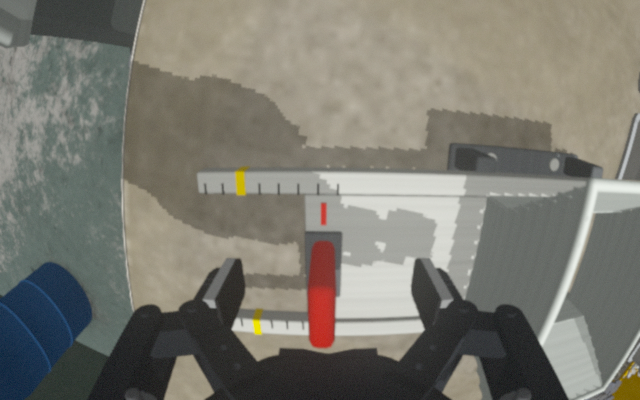

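View pics/c2.png

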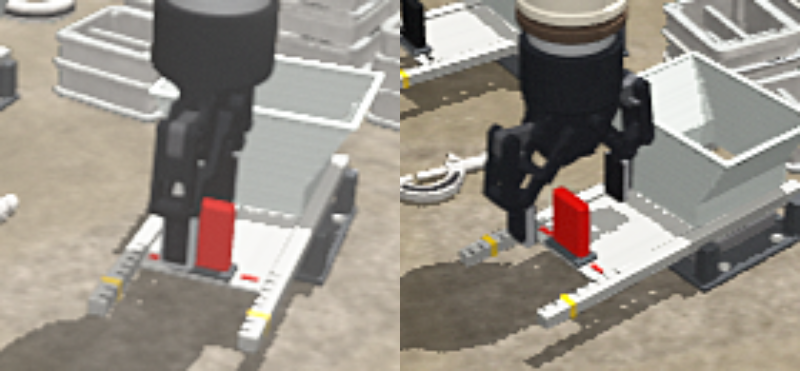

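The jaws straddle the handle, at (322,290) between the fingers at 240 and 413. They sit about 7 mm too far toward +v, and z reads 0.0536. I'll correct by -0.7 cm in x, -0.2 in y and 0.3 up, then close.

Emit:
servo_tool:
  commands: [0,0,0,-0.7,-0.2,-0.3,0,0,0,0,0,0,0,0,0,0,0,0,0,0,0]

```text
clock: 2.55
position: [0.4936, -0.2763, 0.0603]
orientation: [1.973, 2.442, 0.0]
contact_force: [0.2, 0.8, -0.1]
grip_width: 0.0855
```

Emit:
servo_tool:
  commands: [0,0,0,0,0,0,0.4,0,0,0,0,0,0,0.6,0,0,0,0,0,0,0.8,0,0,0,0,0,0,1,0,0,0,0,0,0,1,0,0,0,0,0,0,1,0,0,0,0,0,0,1,0,0,0,0,0,0,1]

```text
clock: 3.35
position: [0.4929, -0.2753, 0.0593]
orientation: [-1.973, -2.444, 0.0]
contact_force: [-1.7, 0.1, 4.1]
grip_width: 0.0113
```

Run:
```python
from h import *
s=env.observe();print(s['clock'],s['position'],s['contact_force'],s['grip_width'])
save('wrist','w3.png'); a=save('scene','s3.png');b=save('side','d3.png')
cv2.imwrite('pics/c3.png',np.hstack([cv2.resize(a[150:280,290:430,::-1],(400,371)),cv2.resize(b[170:300,270:410,::-1],(400,371))]))
```

```text
3.35 [ 0.4929009  -0.27529336  0.05934335] [-1.65607     0.07179951  4.0944581 ] 0.011320720681095046
```

View pics/w3.png

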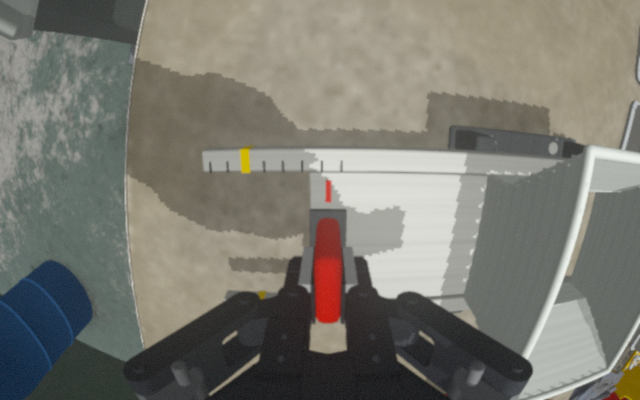

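View pics/c3.png

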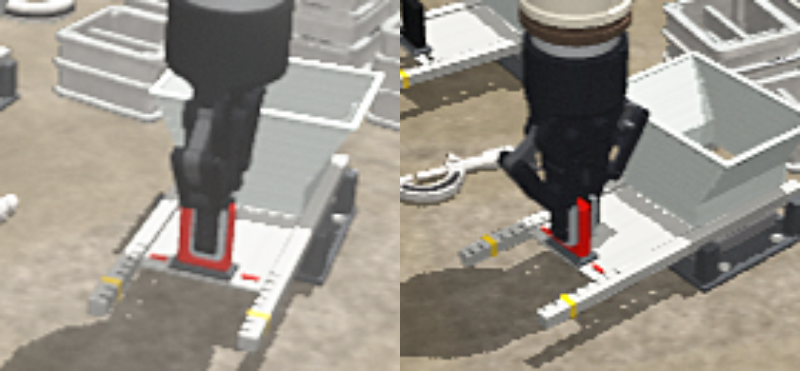

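The plate is gripped centrally (width 11.3 mm), and the red tick is still just past the fourth tick from yellow. I'll pull slowly along -y.

Emit:
servo_tool:
  commands: [0,0,0,0,-0.5,0,1,0,0,0,0,-0.6,0,1,0,0,0,0,-0.7,0,1,0,0,0,0,-0.7,0,1,0,0,0,0,-0.7,0,1,0,0,0,0,-0.6,0,1,0,0,0,0,-0.3,0,1,0,0,0,0,0,0,1]

```text
clock: 4.3
position: [0.4552, -0.2832, 0.0593]
orientation: [1.97, 2.444, 0.004]
contact_force: [5.3, 1.0, -3.4]
grip_width: 0.0111
```

Emit:
servo_tool:
  commands: [0,0,0,0,0,0,1,0,0,0,0,0,0,1]

```text
clock: 4.5
position: [0.4551, -0.2833, 0.0594]
orientation: [1.97, 2.444, 0.004]
contact_force: [4.3, 1.8, -3.2]
grip_width: 0.0113
```

Run:
```python
from h import *
s=env.observe();print(s['clock'],s['position'],s['contact_force'],s['grip_width'])
d=s['position']-np.array([.4929,-.2753,.0593]);print('pulled mm',1000*d@np.array([-.9774,-.2113,0]))
save('wrist','w4.png')
```

```text
4.5 [ 0.45514962 -0.28327732  0.05935382] [ 4.27500635  1.78162708 -3.23278628] 0.011324242899961173
pulled mm 38.58283091881018
```

View pics/w4.png

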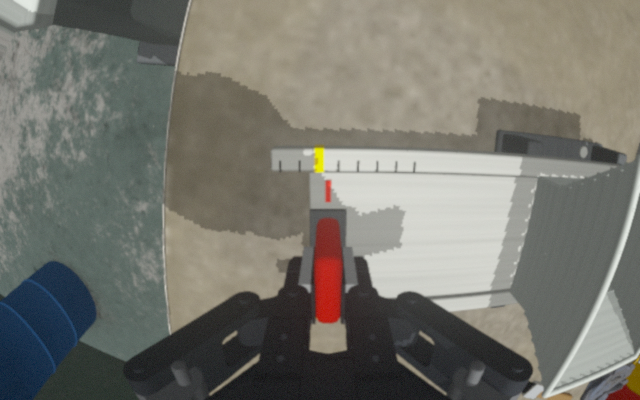

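The red tick is at 328 px and the yellow mark at 319.5, with ticks 19 px apart, so it's about 4.4 mm short. I'll pull 0.45 cm more, then look again.

Emit:
servo_tool:
  commands: [0,0,0,0,-0.25,0,1,0,0,0,0,-0.2,0,1,0,0,0,0,0,0,1,0,0,0,0,0,0,1]

```text
clock: 4.95
position: [0.4511, -0.2841, 0.0593]
orientation: [1.969, 2.444, 0.005]
contact_force: [6.0, 1.7, -3.9]
grip_width: 0.0112
```

Run:
```python
from h import *
s=env.observe();print(s['clock'],s['position'],s['contact_force'],s['grip_width'])
d=s['position']-np.array([.4929,-.2753,.0593]);print('pulled mm',1000*d@np.array([-.9774,-.2113,0]))
im=save('wrist','w5.png'); cv2.imwrite('pics/w5c.png',cv2.resize(im[130:330,260:420,::-1],None,fx=3,fy=3,interpolation=cv2.INTER_CUBIC))
```

```text
4.95 [ 0.45112368 -0.28412593  0.05933901] [ 5.98637651  1.67162708 -3.93862082] 0.011210375246485028
pulled mm 42.69709041556377
```

View pics/w5c.png

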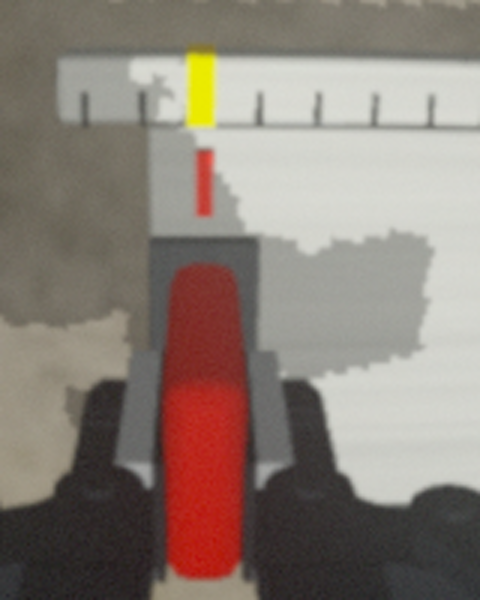

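The red tick (205) is level with the yellow mark (201) to within 1 mm. Next I'll open the fingers and go up.

Emit:
servo_tool:
  commands: [0,0,0,0,0,0,0.7,0,0,0,0,0,0,0.5,0,0,0,0,0,0,0.3,0,0,0,0,0,0,0.2,0,0,0,0,0,0,0.2,0,0,0,0,0,0,0.2]

```text
clock: 5.6
position: [0.4486, -0.285, 0.0593]
orientation: [1.973, 2.445, -0.0]
contact_force: [-0.5, 0.0, 0.7]
grip_width: 0.0686
```

Run:
```python
from h import *
s=env.observe();print(s['clock'],s['position'],s['contact_force'],s['grip_width'])
im=save('wrist','w6.png')
```

```text
5.6 [ 0.44862296 -0.28504887  0.05933294] [-0.50375877  0.00511472  0.67743519] 0.06864720310248935
```

View pics/w6.png

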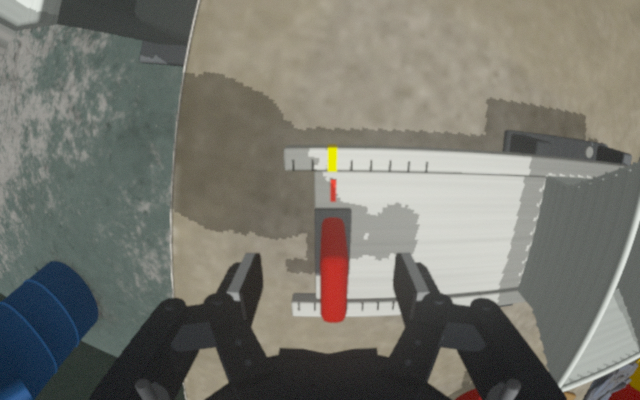

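The fingers are clear and the red tick (333) is in line with the yellow mark (332). I'll retreat straight up.

Emit:
servo_tool:
  commands: [0,0,0,0,0,-1.5,0.2,0,0,0,0,0,-3,0.2,0,0,0,0,0,-3,0.2,0,0,0,0,0,-3,0.2,0,0,0,0,0,-3,0.2,0,0,0,0,0,-3,0.2,0,0,0,0,0,0,0.2,0,0,0,0,0,0,0.2]

```text
clock: 6.45
position: [0.4491, -0.2852, 0.2258]
orientation: [1.971, 2.443, -0.0]
contact_force: [-0.9, -0.4, -0.5]
grip_width: 0.0682
```

Run:
```python
from h import *
s=env.observe();print(s['clock'],s['position'],s['contact_force'],s['grip_width'])
w=save('wrist','w7.png');a=save('scene','s7.png')
cv2.imwrite('pics/c7.png',np.hstack([cv2.resize(w[90:250,240:440,::-1],(400,320)),cv2.resize(a[130:290,190:390,::-1],(400,320))]))
# change of micrometer/black handle regions against start
a0=cv2.imread('pics/scene0.png')[:,:,::-1]
for n,(x0,y0,x1,y1) in {'mic':(248,214,300,252),'black':(188,160,240,212)}.items():
    d=cv2.absdiff(a[y0:y1,x0:x1],np.ascontiguousarray(a0[y0:y1,x0:x1])).max(2); print(n,'pixels changed >40:',(d>40).sum(),'of',d.size)
```

```text
6.45 [ 0.44911278 -0.28520469  0.22582357] [-0.89932588 -0.3972095  -0.5311488 ] 0.06819582461562161
mic pixels changed >40: 223 of 1976
black pixels changed >40: 152 of 2704
```

View pics/c7.png

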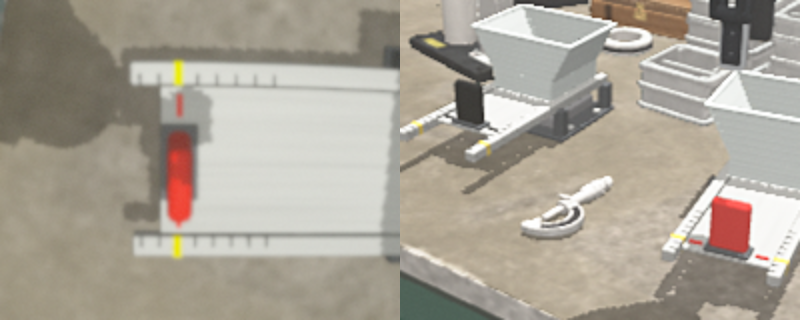

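The red tick and handle are in line with both yellow marks. Some pixels changed around the micrometer and the black handle. Those could be the arm's shadow, so I'll check the outlines.

Run:
```python
from h import *
a=cv2.imread('pics/scene0.png');b=cv2.imread('pics/s7.png')
for n,(x0,y0,x1,y1) in {'mic':(248,214,300,252),'black':(212,164,238,196)}.items():
    for im in (a,b):
        g=cv2.cvtColor(im[y0:y1,x0:x1],cv2.COLOR_BGR2GRAY); m=(g>185) if n=='mic' else (g<40)
        ys,xs=np.nonzero(m); print(n,len(xs),xs.mean()+x0,ys.mean()+y0,xs.min()+x0,xs.max()+x0,ys.min()+y0,ys.max()+y0)
cv2.imwrite('pics/c8.png',np.hstack([cv2.resize(i[155:255,190:310],(390,325),interpolation=cv2.INTER_CUBIC) for i in (a,b)]))
```

```text
mic 389 276.87403598971724 234.47557840616966 250 299 218 251
mic 556 277.90287769784175 235.32014388489208 250 299 215 251
black 10 228.2 182.8 219 231 174 189
black 4 231.0 187.5 231 231 186 189
```

View pics/c8.png

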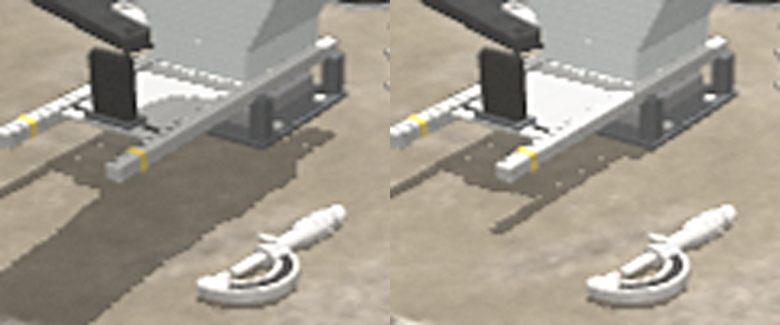

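The micrometer and black handle are at the same pixels in both views, and only the arm's shadow moved. I'll hand the job in.

```bash
python3 -c "
from h import *
print(workorder.job_done())"
```

```text
the job is handed in; nothing more can be done
None
```

I gripped the red handle, pulled the gate about 43 mm to the yellow line, let go, and lifted straight up clear of it. I handed the job in at about 6.5 s of the 32 s allowed; it reports no verdict.

- **Red gate:** in the last wrist picture the gate's red tick and the handle line up with the yellow marks on both rails, to about 1 mm. The gate did not visibly move when I released it.
- **Black gate and micrometer:** in before-and-after scene pictures both sit at the same pixels. A plain pixel-difference check flagged changes around both; the pictures show this is the arm's shadow moving. My brightness-mask check could not settle it because of that shadow, so I compared the two pictures by eye.
- **Robot:** the measured force on the tool was about 1 N after the lift, which is near its zero reading. The highest reading after any move was about 7 N.
- **Measurements that disagreed:** the fixed and wrist cameras differed by 4–5 mm across the slide. The first estimate of how far to pull was 40 mm from the fixed cameras and 43 mm from the wrist camera. I settled both by looking again at close range.

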